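# Walk the chopping block round to the granite slab

## Task

The heavy chopping block stands end-on to the red granite slab. Without gripping or lifting it, walk it round by fingertip pushes at alternate corners, turning it on the spot (its middle straying less than 5 cm from where it stands now, and no corner knocking the slab) until a long side, either one, faces the slab squarely; then slide it gently up until that side lies flush against the slab's front edge all along, with neither end of the block sticking out past the slab's ends. Leave the mills, mug, jar, spoon and bowl where they are.

Things in the scene. Friction and masses are not known exactly. Their poses are not given: they have to be found in the camera images.
- block: loose end-grain hardwood chopping block with a chequered top, about 1 kg (0.85 to 1.15), 120 mm (its x) by 190 mm (its y, the long way) by 55 mm high, corners slightly rounded; it slides flat on the worktop when pushed low on a side (about 4 to 15 N, least at a corner). Origin: centre of its underside, z up. The two long sides are alike; it starts with its long way 57 to 90 degrees off the slab's front edge, the shorter turn being either clockwise or anticlockwise.
- slab: dark red granite slab fixed to the worktop, 110 mm (its x) by 340 mm (its y) by 26 mm high, the two mills standing on its rear half. Origin: centre of its underside, z up. Its front edge, the one the block goes against, is its long -x side, which looks towards the robot, 55 mm from the origin.
- salt_mill: clear mill with a steel cap, 52 mm across, 112 mm high, standing on the slab; origin at the centre of its foot. Leave alone.
- pepper_mill: dark mill with a steel cap, same size, standing on the slab; origin at the centre of its foot. Leave alone.
- mug: blue-green mug, 80 mm across, 90 mm high, handle at its +y, on the worktop on the slab's +y side of the block, 0.26 m or more from the slab's middle line; origin at the centre of its foot. Leave alone.
- jar: amber glass jar, 68 mm across, 100 mm high, on the worktop on the slab's -y side of the block, 0.26 m or more from the slab's middle line; origin at the centre of its foot. Leave alone.
- spoon: steel spoon with a wooden handle, lying flat on the worktop along its x, 200 mm long, beyond the slab's -y end; origin near its middle. Leave alone.
- bowl: white bowl, 110 mm across, 50 mm high, on the worktop beyond the slab's +y end; origin at the centre of its foot. Leave alone.
Not all that is in view belongs to the job. Of the things shaped like the block, the wooden one is meant.

How it is judged (in metres and radians):
On the way:
1. a long side of the block faces the slab (within 0.2 rad) while it still stands clear of it (angle between the y axis of block and the y axis of slab, either way round below 0.2 rad and x of block in the frame of slab below -0.125 m and height (world z) of block below 0.006 m), for 0.1 s.
At the end, for the whole second after the job is handed in: The block lies flat and still on the worktop with a long side against the slab's front edge: parallel within 0.05 rad, mean gap under 6 mm, its middle within 78 mm of the slab's middle line; the six bystanders are within 20 mm of where they began (angle between the y axis of block and the y axis of slab, either way round below 0.05 rad and x of block in the frame of slab between -0.121 and -0.108 m and y of block in the frame of slab between -0.078 and 0.078 m and height (world z) of block below 0.005 m and angle between block's own z axis and vertical below 0.04 rad and linear speed of block below 0.01 m/s and distance of each of salt_mill, pepper_mill, mug, jar, spoon, bowl from where it was at the start of the episode below 0.02 m); the robot touches nothing.
It fails at once if the block is lifted or tipped (height (world z) of block above 0.012 m or angle between block's own z axis and vertical above 0.12 rad).
It fails at once if the block's middle strays more than 5 cm from its start before it faces the slab (within 0.3 rad) (angle between the y axis of block and the y axis of slab, either way round above 0.3 rad and distance of block from where it was at the start of the episode above 0.05 m).
It fails at once if a corner of the block knocks the slab while the block is still more than 0.3 rad askew (angle between the y axis of block and the y axis of slab, either way round above 0.3 rad and contact force between block and slab above 0.5 N).
It fails at once if the block is shoved hard (faster than 0.4 m/s) (linear speed of block above 0.4 m/s).
It fails at once if a bystander is moved more than 20 mm (distance of any of salt_mill, pepper_mill, mug, jar, spoon, bowl from where it was at the start of the episode above 0.02 m).
It also fails if it takes over 72 s, if anything falls off the work surface, if the arm or the gripper's body presses on something with over 40 N, if the wrist force passes 120 N, or if a joint passes its speed limit or range.

## Robot

A 6-joint arm with a two-finger parallel gripper is mounted at the origin on the work surface. World frame = base frame: x ahead of the robot, y to its left, z up, the work surface at z = 0. Lengths are in mm, angles in rad, forces in N, time in s.
With the tool pointing down it reaches from about 400 to 925 mm from the base axis. Payload 3.4 kg.
Tool frame: the origin (TCP) lies midway between the tips of the shut fingers; the grasp point (between the pads) lies 19 mm behind it; z points along the fingers, y is the direction in which the jaws open and shut (so a half turn about z gives the same grasp; the last joint's range is limited). The gripper opens to 85 mm and grips with 20 to 120 N. Pads are 22 mm wide; open, the fingers measure 114 mm over their backs; the gripper's body (76 mm by 85 mm) begins 54 mm behind the grasp point. The pads swing forward as they close: fully open they stand 13 mm farther back than shut.
Start: joints at [1.194, 0.307, 1.506, -0, 1.328, -0.073], TCP at [171.485, 548.839, 231.305] pointing down, gripper open.
Joint ranges: [-3.12, 3.12], [-1.05, 2.28], [0.14, 2.33], [-1.42, 4.57], [0.1, 2.73], [-2.68, 2.68]. Speed limits (rad/s): [2.57, 2.57, 3.14, 3.14, 3.14, 3.14].

## Interface

Orientations are given as a rotation vector (axis times angle).
In Python, from workcell import * gives the robot as it stands.
- The arm moves only by the tool servo_tool, never from a script. Its argument "targets" is a list of rows, each a list of 7 numbers: the turn, a rotation vector about the tool's x, y, z in degrees, then the shift along the tool's x, y, z in m, then the gripper's target within -1 to 1 (fully open at 1, half-way at 0, shut at -1). A call has 1 to 5 rows; each row shifts and turns the commanded pose from where the row before left it, along the tool's axes as they then stand; what a row does not reach is not made up. A row lasts 1/8 s, in which the tool goes at most 62.5 mm and 10.7 degrees, less where a joint would pass 70% of its speed; a pose out of reach is approached as far as the arm can. A call with a gripper value outside its range is refused whole. The fingers move at their own pace and stop on an object; "force" is the grip in N (left out, the last holds). Time passes only in rows, so rows that do not move let the fingers close. It gives the time, the measured TCP pose, the force and the opening at its end, in the units of the state.
- get_state(): the state, without advancing time (a new reading comes with each control period).
- read_camera(name): name is "scene" or "top" or "wrist"; returns a dict with "image" (384x512x3 uint8, red, green, blue), "mtx" (3x3 intrinsics, pixels), "dist_coeffs" ([k1, k2, p1, p2, k3] as OpenCV has them; the pictures are not rectified), "T" (4x4, takes a point from camera to world coordinates). Camera axes: x right, y up, looking along -z (the intrinsics and any distortion apply to the point x, -y, -z); pixel columns grow to the right and rows downward; lengths in mm; the calibration is good to about 2 mm. A picture is of the moment at which its call begins. There is no depth.
- close_job(): hands the job in, once; it reports no verdict.
The state is a dict: "time": time; "qpos": joint angles; "joint_velocities": joint speeds; "joint_efforts": joint torques, N m; "eef_pos": TCP position; "tool_rot": TCP orientation; "ft_force": force on the tool from outside, world axes, zero at the start; "torque": the same for the moment, N m; "finger_gap": opening from 0.0 (shut) to 1.0 (fully open).
Only numpy, scipy, OpenCV 4.12 (cv2) and the standard library are available. Lean on these libraries where they do the work, as an engineer would, in place of code of your own. Each camera call takes 0.05 s, during which the arm holds its last target. There are 200 camera calls.

## Working session

There is one attempt and no reset: what is moved stays moved. The work goes in short steps, Python scripts to look and compute and a tool call to move; the robot and the scene stay as the last step left them, time stands still between calls to the robot, and variables do not carry over. Pictures are saved under pics/ and viewed, about 8 in all and at most 12, crops included, and the job is handed in when it is done.

Besides the shell and the picture viewer there is one more tool, called by a JSON object that holds its "api" and its "payload", one argument or row to a line. servo_tool: Moves the arm, as the interface text tells. Its arguments: {"type":"object","properties":{"targets":{"type":"array","items":{"type":"array","items":{"type":"number"}}},"force":{"type":"number"}},"required":["targets"]}

```bash
ls; mkdir -p pics
python3 - <<'E'
from workcell import *
import cv2,numpy as np
s=get_state();print(s)
for n in("top","scene"):
    c=read_camera(n);cv2.imwrite(f"pics/{n}0.png",cv2.cvtColor(c["image"],cv2.COLOR_RGB2BGR));print(n,c["mtx"],c["dist_coeffs"],c["T"])
E
```

```text
pics
{'time': 0.0, 'qpos': array([ 1.19453101e+00,  3.07536151e-01,  1.50767070e+00, -2.21110203e-05,
        1.32840530e+00, -7.34979367e-02]), 'joint_velocities': array([-0.00078338, -0.00016634,  0.00128456,  0.00167448,  0.00048977,
       -0.00012389]), 'joint_efforts': array([-9.75818984e-04, -4.57547164e+01, -2.51910853e+01, -7.44622466e-04,
        1.35798374e-02, -1.43838008e-07]), 'eef_pos': array([171.21533338, 548.18324358, 230.40316744]), 'tool_rot': array([-4.73698209e-01, -3.10523863e+00,  3.09943651e-03]), 'ft_force': array([-1.04026613,  1.22934403,  0.22164011]), 'torque': array([-0.00383723, -0.02595888,  0.03433411]), 'finger_gap': 1.0030679788797479}
top [[375.16384307   0.         261.6889881 ]
 [  0.         375.16384307 182.40297073]
 [  0.           0.           1.        ]] [-0.10943565  0.          0.          0.          0.        ] [[ 6.60240535e-04  9.95144626e-01 -9.84212255e-02  4.34521817e+02]
 [-9.99999270e-01  7.56649190e-04  9.42228897e-04  6.12938726e+00]
 [ 1.01212436e-03  9.84205315e-02  9.95144399e-01  1.10840828e+03]
 [ 0.00000000e+00  0.00000000e+00  0.00000000e+00  1.00000000e+00]]
scene [[409.75584894   0.         247.35013734]
 [  0.         409.75584894 183.33971491]
 [  0.           0.           1.        ]] [-0.08058094  0.          0.          0.          0.        ] [[-6.20085233e-01 -6.72296558e-01  4.04365729e-01  9.97367918e+02]
 [ 7.84534209e-01 -5.30969230e-01  3.20277617e-01  3.62545965e+02]
 [-6.15779470e-04  5.15838168e-01  8.56685827e-01  9.96312994e+02]
 [ 0.00000000e+00  0.00000000e+00  0.00000000e+00  1.00000000e+00]]
```

View pics/top0.png

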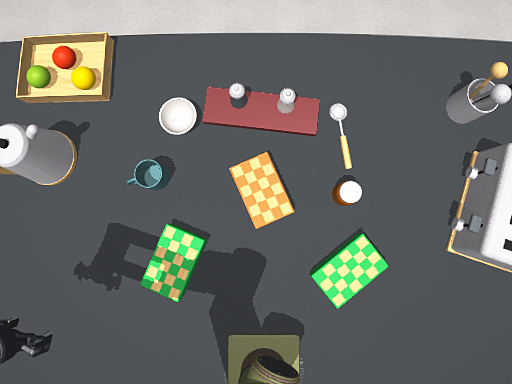

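View pics/scene0.png

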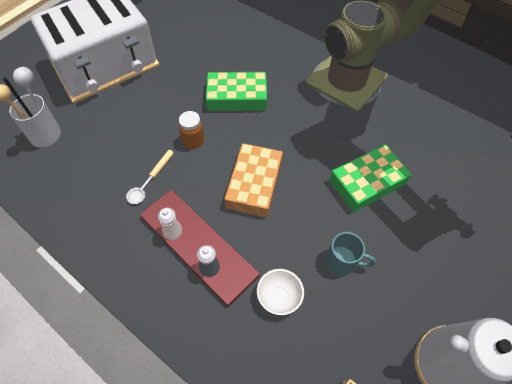

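Top view: the orange block is at about (262,190), its long axis near-vertical. The red slab runs from (205,100) to (318,120), and the arm is at the lower left. The green chequered blocks are decoys. Next I'll fit the poses with the calibration.

```bash
cat > h.py <<'E'
from workcell import *
import cv2,numpy as np
from scipy.optimize import least_squares
def proj(c,P):
    T=np.linalg.inv(c["T"]);p=(T[:3,:3]@np.asarray(P,float).T).T+T[:3,3]
    return cv2.projectPoints(p*[1,-1,-1],np.zeros(3),np.zeros(3),c["mtx"],np.array(c["dist_coeffs"]))[0][:,0]
def box(x,y,th,dx,dy,h,inset=0):
    l=np.array([[sx*dx/2,sy*dy/2] for sx,sy in((-1,-1),(-1,1),(1,1),(1,-1))])
    R=np.array([[np.cos(th),-np.sin(th)],[np.sin(th),np.cos(th)]]);q=l@R.T+[x,y]
    return np.array([[*p,z] for z in(0,h) for p in q])
def mask(c,what):
    hsv=cv2.cvtColor(c["image"],cv2.COLOR_RGB2HSV);h,s,v=cv2.split(hsv)
    m=((h>=6)&(h<=28)&(s>70)&(v>70)) if what=="block" else (((h<5)|(h>168))&(s>90)&(v>30))
    return cv2.morphologyEx(m.astype(np.uint8),cv2.MORPH_CLOSE,np.ones((3,3)))
def fit(cams,what,g):
    dims=(120,190,55) if what=="block" else (110,340,26)
    data=[]
    for c in cams:
        m=mask(c,what);_,lab=cv2.connectedComponents(m)
        p=proj(c,box(*g,*dims)).mean(0).astype(int)
        win=lab[max(p[1]-12,0):p[1]+13,p[0]-12:p[0]+13];k=np.bincount(win[win>0]).argmax()
        ct=max(cv2.findContours((lab==k).astype(np.uint8),cv2.RETR_EXTERNAL,cv2.CHAIN_APPROX_NONE)[0],key=len)
        data.append((c,cv2.convexHull(ct).astype(np.float32) if what!="block" else ct))
    def r(v):
        o=[]
        for c,ct in data:
            hull=cv2.convexHull(proj(c,box(v[0],v[1],v[2],*dims)).astype(np.float32))
            o+=[cv2.pointPolygonTest(hull,(float(p[0][0]),float(p[0][1])),True)-.5 for p in ct]
        return np.array(o)
    s=least_squares(r,g,loss="soft_l1",f_scale=.7,x_scale=[1,1,.01],diff_step=1e-3)
    return s.x,np.median(abs(r(s.x)))
SL=None
def rel(b,s):
    d=b[:2]-s[:2];c_,s_=np.cos(s[2]),np.sin(s[2])
    return d[0]*c_+d[1]*s_, -d[0]*s_+d[1]*c_, (b[2]-s[2]+np.pi/2)%np.pi-np.pi/2
E
cat > a.py <<'E'
from h import *
c=read_camera("top");d=read_camera("scene")
for cams in([c],[d],[c,d]):
    b,e=fit(cams,"block",[430,-5,0.4]);s,f=fit(cams,"slab",[660,0,-0.1]);print(b.round(3),e,s.round(3),f,np.round(rel(b,s),3))
E
python3 a.py
python3 - <<'E'
from h import *
c=cv2.imread('pics/top0.png');print(c.shape)
for y,x in((190,262),(205,270),(110,300),(110,215)):print(c[y,x],cv2.cvtColor(c[y:y+1,x:x+1],cv2.COLOR_BGR2HSV))
E
```

```text
[ 5.32291e+02 -2.51450e+01  4.19000e-01] 10.768336320790134 [ 7.58158e+02 -0.00000e+00 -1.15000e-01] 0.8488912410909 [-221.483  -50.927    0.535]
[ 5.35624e+02 -2.33680e+01  4.09000e-01] 9.06585873665295 [ 7.57353e+02  7.06600e+00 -1.14000e-01] 0.263978336280027 [-216.818  -55.495    0.524]
[5.06717e+02 3.84300e+01 4.17000e-01] 9.686108476812077 [ 7.58304e+02  7.60400e+00 -1.16000e-01] 0.3353808167479194 [-253.463    1.604    0.533]
(384, 512, 3)
[ 88 179 250] [[[ 17 165 250]]]
[178 248 255] [[[ 27  77 255]]]
[ 92  90 173] [[[179 122 173]]]
[ 90  88 171] [[[179 124 171]]]
```

```bash
python3 - <<'E'
t=open('h.py').read()
t=t.replace('s=least_squares(r,g,loss="soft_l1",f_scale=.7,x_scale=[1,1,.01],diff_step=1e-3)\n    return s.x,np.median(abs(r(s.x)))',
'''S=np.array([1,1,.01]);g=np.array(g,float)
    s=least_squares(lambda u:r(g+u*S*100),np.full(3,.01),loss="soft_l1",f_scale=.7,diff_step=1e-2,max_nfev=200)
    s=least_squares(lambda u:r(g+(s.x*100+u-10)*S),np.full(3,10.),loss="soft_l1",f_scale=.7,diff_step=1e-2).x+s.x*100-10
    return g+s*S,np.median(abs(r(g+s*S)))''')
open('h.py','w').write(t)
a=open('a.py').read().replace('[430,-5,0.4]','[530,5,-1.18]').replace('[660,0,-0.1]','[757,7,-0.115]')
open('a.py','w').write(a)
E
python3 a.py
```

```text
[518.792   6.419  -1.151] 0.23989707618155118 [ 7.59073e+02  7.92400e+00 -1.17000e-01] 0.2423516577034936 [-238.476  -29.435   -1.035]
[517.      5.937  -1.149] 0.25428017836065353 [ 7.5719e+02  6.9380e+00 -1.1500e-01] 0.22170421855418726 [-238.481  -28.62    -1.034]
[518.005   6.252  -1.15 ] 0.288914612075966 [ 7.58319e+02  7.61100e+00 -1.16000e-01] 0.27816169450093864 [-238.546  -29.124   -1.034]
```

{"api": "servo_tool", "payload": {
  "targets": [
    [0,0,-8.65,0,0,0,-1],
    [0,0,-8.65,0,0,0,-1],
    [0,0,0,0,0,0,-1]
  ]
}}

```text
time: 0.68
eef_pos: [171.5, 548.8, 231.2]
tool_rot: [-0.004, -3.142, 0.0]
ft_force: [0.5, -0.4, -0.4]
finger_gap: 0.375
```

{"api": "servo_tool", "payload": {
  "targets": [
    [0,0,0,-0.0375,-0.051,0,-1],
    [0,0,0,-0.0375,-0.051,0,-1],
    [0,0,0,-0.0375,-0.051,0,-1],
    [0,0,0,-0.0375,-0.051,0,-1]
  ]
}}

```text
time: 1.18
eef_pos: [320.4, 345.9, 231.5]
tool_rot: [0.005, 3.141, 0.001]
ft_force: [1.0, 1.4, -0.4]
finger_gap: -0.002
```

{"api": "servo_tool", "payload": {
  "targets": [
    [0,0,0,-0.0375,-0.051,0,-1],
    [0,0,0,-0.0375,-0.051,0,-1],
    [0,0,0,-0.0375,-0.051,0,-1],
    [0,0,0,-0.0375,-0.051,0,-1]
  ]
}}

```text
time: 1.68
eef_pos: [468.4, 144.0, 231.6]
tool_rot: [0.007, 3.141, 0.001]
ft_force: [0.8, 0.7, -0.7]
finger_gap: -0.002
```

{"api": "servo_tool", "payload": {
  "targets": [
    [0,0,0,-0.0375,-0.051,0,-1],
    [0,0,0,-0.0375,-0.051,0,-1],
    [0,0,0,-0.0375,-0.051,0,-1],
    [0,0,0,-0.0375,-0.051,0,-1],
    [0,0,0,0,0,0,-1]
  ]
}}

```text
time: 2.3
eef_pos: [618.1, -60.1, 230.7]
tool_rot: [0.014, 3.14, -0.002]
ft_force: [-0.6, 0.7, 0.3]
finger_gap: 0.003
```

{"api": "servo_tool", "payload": {
  "targets": [
    [0,0,0,0,0,0.055,-1],
    [0,0,0,0,0,0.055,-1],
    [0,0,0,0,0,0.055,-1],
    [0,0,0,0,0,0.052,-1],
    [0,0,0,0,0,0,-1]
  ]
}}

```text
time: 2.92
eef_pos: [611.0, -54.4, 10.6]
tool_rot: [-0.003, -3.132, -0.003]
ft_force: [0.1, 0.8, -0.1]
finger_gap: 0.003
```

{"api": "servo_tool", "payload": {
  "targets": [
    [0,0,0,0,0.009,0,-1],
    [0,0,0,0,0.009,0,-1],
    [0,0,0,0,0.008,0,-1],
    [0,0,0,0.001,0.008,0,-1],
    [0,0,0,0.002,0.008,0,-1]
  ]
}}

```text
time: 3.55
eef_pos: [616.2, -14.6, 17.0]
tool_rot: [0.0, 3.133, -0.004]
ft_force: [3.5, -3.7, 2.1]
finger_gap: 0.001
```

{"api": "servo_tool", "payload": {
  "targets": [
    [0,0,0,0.002,0.009,0,-1],
    [0,0,0,0.002,0.009,0,-1],
    [0,0,0,0.002,0.009,0,-1],
    [0,0,0,0,0,0,-1]
  ]
}}

```text
time: 4.05
eef_pos: [609.8, 13.6, 16.7]
tool_rot: [0.0, 3.134, -0.001]
ft_force: [3.4, -0.5, 6.3]
finger_gap: 0.002
```

```bash
cat > b.py <<'E'
from h import *
import sys
S=np.array([758.3,7.6,-.116]);B0=np.array([518,6.3])
g=[float(v) for v in sys.argv[1:4]]
c=read_camera("top");d=read_camera("scene")
for n,cams in(("top",[c]),("scene",[d]),("both",[c,d])):
    b,e=fit(cams,"block",g);print(n,b.round(3),round(e,2),np.round(rel(b,S),3),"drift",np.hypot(*(b[:2]-B0)).round(1))
print(box(*b,120,190,55)[:4,:2].round(),get_state()["eef_pos"].round(1),get_state()["time"])
E
python3 b.py 515 15 -0.95
```

```text
top [490.348   8.517  -0.686] 4.14 [-266.258  -30.102   -0.57 ] drift 27.7
scene [504.373  25.156  -0.87 ] 1.05 [-254.252  -11.952   -0.754] drift 23.3
both [501.17   26.658  -0.876] 2.49 [-257.607  -10.83    -0.76 ] drift 26.4
[[390.  12.]
 [536. 134.]
 [613.  41.]
 [467. -80.]] [609.6  13.6  16.6] 4.15
```

{"api": "servo_tool", "payload": {
  "targets": [
    [0,0,0,0,-0.02,0,-1],
    [0,0,0,0,-0.03,-0.03,-1],
    [0,0,0,0,-0.03,-0.05,-1],
    [0,0,0,0,-0.06,-0.01,-1],
    [0,0,0,0,-0.055,0,-1]
  ]
}}

```text
time: 4.78
eef_pos: [605.6, -183.9, 105.7]
tool_rot: [0.001, 3.141, -0.001]
ft_force: [0.5, 0.1, 0.1]
finger_gap: 0.004
```

```bash
python3 b.py 505 22 -0.87
```

```text
top [508.471  23.009  -0.841] 0.25 [-249.934  -13.61    -0.725] drift 19.2
scene [507.217  22.135  -0.839] 0.27 [-251.078  -14.623   -0.723] drift 19.2
both [507.899  22.62   -0.84 ] 0.28 [-250.456  -14.062   -0.724] drift 19.2
[[397.   4.]
 [539. 131.]
 [619.  41.]
 [477. -85.]] [ 605.2 -188.   104.5] 4.875
```

{"api": "servo_tool", "payload": {
  "targets": [
    [0,0,0,0.034,0.042,0,-1],
    [0,0,0,0.034,0.042,0,-1],
    [0,0,0,0.034,0.042,0,-1],
    [0,0,0,0.034,0.042,0,-1],
    [0,0,0,0.033,0.042,0,-1]
  ]
}}

```text
time: 5.5
eef_pos: [434.2, 29.7, 103.8]
tool_rot: [-0.003, -3.139, -0.001]
ft_force: [0.6, 0.8, 0.0]
finger_gap: -0.002
```

{"api": "servo_tool", "payload": {
  "targets": [
    [0,0,0,0.033,0.041,0,-1],
    [0,0,0,0,0,0,-1],
    [0,0,0,0,0,0,-1]
  ]
}}

```text
time: 5.88
eef_pos: [404.1, 69.4, 104.3]
tool_rot: [0.0, -3.141, 0.0]
ft_force: [-0.6, -0.1, 0.1]
finger_gap: 0.0
```

{"api": "servo_tool", "payload": {
  "targets": [
    [0,0,0,0,0,0.045,-1],
    [0,0,0,0,0,0.045,-1],
    [0,0,0,0,-0.008,0,-1],
    [0,0,0,0,-0.013,0,-1],
    [0,0,0,0,-0.013,0,-1]
  ]
}}

```text
time: 6.5
eef_pos: [405.9, 34.1, 15.7]
tool_rot: [0.003, 3.138, -0.0]
ft_force: [-0.5, 2.4, 1.4]
finger_gap: 0.003
```

{"api": "servo_tool", "payload": {
  "targets": [
    [0,0,0,-0.003,-0.008,0,-1],
    [0,0,0,-0.003,-0.008,0,-1],
    [0,0,0,-0.003,-0.008,0,-1],
    [0,0,0,-0.003,-0.008,0,-1],
    [0,0,0,0,0,0,-1]
  ]
}}

```text
time: 7.12
eef_pos: [414.2, 3.2, 15.7]
tool_rot: [-0.004, -3.139, -0.001]
ft_force: [-5.9, 3.3, 11.8]
finger_gap: -0.001
```

```bash
python3 b.py 513 16 -0.6
```

```text
top [514.636  14.979  -0.605] 0.46 [-242.88   -20.872   -0.489] drift 9.3
scene [511.629  13.787  -0.617] 0.28 [-245.729  -22.404   -0.501] drift 9.8
both [512.992  14.549  -0.614] 0.36 [-244.464  -21.489   -0.498] drift 9.7
[[409. -29.]
 [519. 127.]
 [617.  58.]
 [507. -98.]] [414.2   3.2  15.8] 7.225
```

{"api": "servo_tool", "payload": {
  "targets": [
    [0,0,0,-0.005,-0.0065,0,-1],
    [0,0,0,-0.005,-0.0065,0,-1],
    [0,0,0,-0.005,-0.0065,0,-1],
    [0,0,0,0,0,0,-1],
    [0,0,0,0.01,0.02,0,-1]
  ]
}}

```text
time: 7.85
eef_pos: [421.3, 3.1, 16.0]
tool_rot: [0.004, 3.139, -0.001]
ft_force: [0.9, -0.5, -0.6]
finger_gap: 0.005
```

{"api": "servo_tool", "payload": {
  "targets": [
    [0,0,0,0,0.01,-0.05,-1],
    [0,0,0,0,0.0,-0.05,-1],
    [0,0,0,0,0,0,-1]
  ]
}}

```text
time: 8.22
eef_pos: [425.1, 13.2, 119.0]
tool_rot: [0.001, 3.13, -0.002]
ft_force: [-0.7, -0.5, 0.1]
finger_gap: 0.006
```

```bash
python3 b.py 518 8 -0.45
```

```text
top [ 5.17811e+02  1.20250e+01 -4.72000e-01] 0.56 [-239.385  -23.439   -0.356] drift 5.7
scene [ 5.14514e+02  1.04310e+01 -4.70000e-01] 0.25 [-242.476  -25.404   -0.354] drift 5.4
both [ 5.15983e+02  1.13330e+01 -4.72000e-01] 0.39 [-241.121  -24.338   -0.356] drift 5.4
[[ 419.  -46.]
 [ 506.  123.]
 [ 613.   69.]
 [ 526. -101.]] [422.   13.4 115.8] 8.325
```

{"api": "servo_tool", "payload": {
  "targets": [
    [0,0,0,-0.0535,0.0045,0,-1],
    [0,0,0,-0.0535,0.0045,0,-1],
    [0,0,0,-0.0535,0.0045,0,-1],
    [0,0,0,-0.0535,0.0045,0,-1],
    [0,0,0,0,0,0,-1]
  ]
}}

```text
time: 8.95
eef_pos: [639.2, 31.3, 112.4]
tool_rot: [0.002, 3.14, -0.0]
ft_force: [-0.3, -0.1, -0.5]
finger_gap: 0.003
```

{"api": "servo_tool", "payload": {
  "targets": [
    [0,0,0,0,0,0.05,-1],
    [0,0,0,0,0,0.05,-1],
    [0,0,0,0,0,0,-1],
    [0,0,0,0.009,0.004,0,-1],
    [0,0,0,0.009,0.004,0,-1]
  ]
}}

```text
time: 9.57
eef_pos: [617.9, 39.9, 16.4]
tool_rot: [0.002, 3.138, 0.0]
ft_force: [0.3, 0.4, -0.2]
finger_gap: -0.001
```

{"api": "servo_tool", "payload": {
  "targets": [
    [0,0,0,0.009,0.004,0,-1],
    [0,0,0,0.009,0.004,0,-1],
    [0,0,0,0.009,0.003,0,-1],
    [0,0,0,0.009,0.002,0,-1],
    [0,0,0,0,0,0,-1]
  ]
}}

```text
time: 10.2
eef_pos: [583.5, 53.6, 16.3]
tool_rot: [0.001, 3.136, 0.001]
ft_force: [4.0, 2.2, 3.5]
finger_gap: -0.0
```

```bash
python3 b.py 510 15 -0.25
```

```text
top [464.472  20.954  -0.486] 4.33 [-293.399  -20.743   -0.37 ] drift 55.5
scene [ 4.94857e+02  4.11700e+00 -2.68000e-01] 1.33 [-2.6127e+02 -3.3951e+01 -1.5200e-01] drift 23.2
both [ 4.94317e+02  4.94000e+00 -2.56000e-01] 1.9 [-2.61901e+02 -3.31950e+01 -1.40000e-01] drift 23.7
[[ 412.  -72.]
 [ 460.  112.]
 [ 576.   82.]
 [ 528. -102.]] [583.4  53.5  16.2] 10.3
```

{"api": "servo_tool", "payload": {
  "targets": [
    [0,0,0,-0.025,0,0,-1],
    [0,0,0,0,0,-0.05,-1],
    [0,0,0,0,-0.02,-0.05,-1],
    [0,0,0,0,-0.06,0,-1],
    [0,0,0,0,-0.06,0,-1]
  ]
}}

```text
time: 10.92
eef_pos: [605.1, -88.0, 115.1]
tool_rot: [0.002, -3.141, 0.0]
ft_force: [1.2, 0.4, -0.9]
finger_gap: 0.005
```

{"api": "servo_tool", "payload": {
  "targets": [
    [0,0,0,0.01,-0.06,0,-1],
    [0,0,0,0.02,-0.03,0,-1],
    [0,0,0,0,0,0,-1]
  ]
}}

```text
time: 11.3
eef_pos: [572.8, -179.1, 113.6]
tool_rot: [-0.007, -3.137, -0.001]
ft_force: [-0.5, -0.0, -0.1]
finger_gap: 0.005
```

```bash
python3 b.py 500 15 -0.22
```

```text
top [ 4.94212e+02  9.88900e+00 -3.02000e-01] 0.24 [-2.62578e+02 -2.82920e+01 -1.86000e-01] drift 24.1
scene [ 4.92832e+02  8.99000e+00 -3.04000e-01] 0.26 [-2.63845e+02 -2.93440e+01 -1.88000e-01] drift 25.3
both [ 4.93661e+02  9.57000e+00 -3.03000e-01] 0.27 [-2.63089e+02 -2.86730e+01 -1.87000e-01] drift 24.6
[[408. -63.]
 [465. 118.]
 [579.  82.]
 [523. -99.]] [ 574.9 -176.9  114. ] 11.4
```

{"api": "servo_tool", "payload": {
  "targets": [
    [0,0,0,0.044,0.0405,0,-1],
    [0,0,0,0.044,0.0405,0,-1],
    [0,0,0,0.044,0.0405,0,-1],
    [0,0,0,0.044,0.0405,0,-1],
    [0,0,0,0,0,0,-1]
  ]
}}

```text
time: 12.02
eef_pos: [394.0, -11.3, 113.7]
tool_rot: [0.007, -3.135, -0.003]
ft_force: [1.1, 0.2, -1.1]
finger_gap: 0.001
```

{"api": "servo_tool", "payload": {
  "targets": [
    [0,0,0,0,0,0.04,-1],
    [0,0,0,0,0,0,-1]
  ]
}}

```text
time: 12.28
eef_pos: [398.9, -14.2, 73.0]
tool_rot: [0.001, -3.137, -0.001]
ft_force: [0.1, 0.3, 0.3]
finger_gap: 0.003
```

{"api": "servo_tool", "payload": {
  "targets": [
    [0,0,0,0,0,0.057,-1],
    [0,0,0,0,0,0,-1],
    [0,0,0,-0.008,0,0,-1],
    [0,0,0,-0.008,0,0,-1],
    [0,0,0,-0.008,0,0,-1]
  ]
}}

```text
time: 12.9
eef_pos: [421.0, -15.1, 18.8]
tool_rot: [-0.0, -3.136, 0.0]
ft_force: [-10.0, -3.8, 5.6]
finger_gap: 0.001
```

{"api": "servo_tool", "payload": {
  "targets": [
    [0,0,0,-0.007,0,0,-1],
    [0,0,0,0,0,0,-1]
  ]
}}

```text
time: 13.15
eef_pos: [430.0, -15.2, 18.9]
tool_rot: [-0.001, -3.14, 0.001]
ft_force: [-5.6, -1.9, -1.7]
finger_gap: -0.003
```

```bash
python3 b.py 505 9 -0.14
```

```text
top [ 5.13843e+02  1.37680e+01 -2.43000e-01] 0.74 [-2.43528e+02 -2.21670e+01 -1.27000e-01] drift 8.5
scene [ 5.10236e+02  1.25160e+01 -2.46000e-01] 0.23 [-2.46966e+02 -2.38280e+01 -1.30000e-01] drift 9.9
both [ 5.11927e+02  1.33650e+01 -2.48000e-01] 0.41 [-2.45384e+02 -2.27890e+01 -1.32000e-01] drift 9.3
[[430. -64.]
 [477. 120.]
 [593.  91.]
 [547. -93.]] [430.1 -15.2  18.9] 13.25
```

{"api": "servo_tool", "payload": {
  "targets": [
    [0,0,0,-0.01,-0.001,0,-1],
    [0,0,0,-0.01,-0.001,0,-1],
    [0,0,0,-0.01,-0.001,0,-1],
    [0,0,0,-0.008,-0.001,0,-1],
    [0,0,0,0,0,0,-1]
  ]
}}

```text
time: 13.88
eef_pos: [469.0, -19.4, 18.6]
tool_rot: [-0.001, -3.141, 0.001]
ft_force: [-5.7, -1.6, 3.6]
finger_gap: 0.002
```

```bash
python3 b.py 550 9 -0.14
```

```text
top [ 5.43856e+02  2.09170e+01 -9.40000e-02] 0.49 [-2.14544e+02 -1.15930e+01  2.20000e-02] drift 29.7
scene [ 5.42784e+02  1.91330e+01 -8.40000e-02] 0.2 [-2.15403e+02 -1.34880e+01  3.20000e-02] drift 27.9
both [ 5.43326e+02  2.00090e+01 -8.90000e-02] 0.37 [-2.14965e+02 -1.25550e+01  2.70000e-02] drift 28.8
[[475. -69.]
 [492. 120.]
 [612. 109.]
 [595. -80.]] [469.1 -19.5  18.6] 13.975
```

{"api": "servo_tool", "payload": {
  "targets": [
    [0,0,0,0.018,0,0,-1],
    [0,0,0,0,0.049,0,-1],
    [0,0,6.65,0,0,0,1],
    [0,0,0,0,0,0,1],
    [0,0,0,0,0,0,1]
  ]
}}

```text
time: 14.6
eef_pos: [453.1, 29.7, 18.2]
tool_rot: [0.181, 3.133, 0.0]
ft_force: [0.7, -0.4, -0.3]
finger_gap: 0.638
```

{"api": "servo_tool", "payload": {
  "targets": [
    [0,0,0,0,0,0,1],
    [0,0,0,0,0,0,1],
    [0,0,0,0,0,0,1],
    [0,0,0,0,0,0.012,1],
    [0,0,0,0,0,0,1]
  ]
}}

```text
time: 15.22
eef_pos: [450.3, 29.8, 4.2]
tool_rot: [-0.183, -3.134, 0.0]
ft_force: [0.5, -1.1, 0.1]
finger_gap: 0.998
```

{"api": "servo_tool", "payload": {
  "targets": [
    [0,0,0,-0.01,0,0,1],
    [0,0,0,-0.01,0,0,1],
    [0,0,0,-0.01,0,0,1],
    [0,0,0,-0.01,0,0,1],
    [0,0,0,0,0,0,1]
  ]
}}

```text
time: 15.85
eef_pos: [488.2, 25.4, 4.7]
tool_rot: [-0.183, -3.13, 0.0]
ft_force: [-5.0, 1.4, -1.6]
finger_gap: 0.997
```

```bash
python3 b.py 570 18 -0.1
```

```text
top [ 5.566e+02  1.753e+01 -1.330e-01] 1.28 [-2.01493e+02 -1.34810e+01 -1.70000e-02] drift 40.2
scene [ 5.5786e+02  1.5511e+01 -1.1800e-01] 0.23 [-2.00009e+02 -1.53410e+01 -2.00000e-03] drift 40.9
both [ 5.57671e+02  1.62700e+01 -1.19000e-01] 0.4 [-2.00285e+02 -1.46090e+01 -3.00000e-03] drift 40.9
[[487. -71.]
 [509. 118.]
 [629. 103.]
 [606. -85.]] [488.2  25.4   4.7] 15.95
```

{"api": "servo_tool", "payload": {
  "targets": [
    [0,0,0,-0.01,0,0,1],
    [0,0,0,-0.01,0,0,1],
    [0,0,0,-0.01,0,0,1],
    [0,0,0,-0.01,0,0,1],
    [0,0,0,-0.01,0,0,1]
  ]
}}

```text
time: 16.58
eef_pos: [535.2, 19.7, 4.5]
tool_rot: [-0.183, -3.125, 0.0]
ft_force: [-11.5, 0.9, 7.0]
finger_gap: 1.001
```

{"api": "servo_tool", "payload": {
  "targets": [
    [0,0,0,-0.01,0,0,1],
    [0,0,0,-0.01,0,0,1],
    [0,0,0,-0.005,0,0,1],
    [0,0,0,0,0,0,1]
  ]
}}

```text
time: 17.08
eef_pos: [563.1, 16.5, 4.5]
tool_rot: [-0.183, -3.13, 0.0]
ft_force: [-5.8, 0.8, -1.0]
finger_gap: 0.999
```

```bash
python3 b.py 630 8 -0.12
```

```text
Traceback (most recent call last):
  File "b.py", line 7, in <module>
    b,e=fit(cams,"block",g);print(n,b.round(3),round(e,2),np.round(rel(b,S),3),"drift",np.hypot(*(b[:2]-B0)).round(1))
        ~~~^^^^^^^^^^^^^^^^
  File "h.py", line 21, in fit
    win=lab[max(p[1]-12,0):p[1]+13,p[0]-12:p[0]+13];k=np.bincount(win[win>0]).argmax()
                                                      ~~~~~~~~~~~~~~~~~~~~~~~~~~~~~~^^
ValueError: attempt to get argmax of an empty sequence
```

{"api": "servo_tool", "payload": {
  "targets": [
    [0,0,0,-0.003,0,0,1],
    [0,0,0,-0.003,0,0,1],
    [0,0,0,0,0,0,1]
  ]
}}

```text
time: 17.55
eef_pos: [568.5, 15.9, 4.5]
tool_rot: [-0.183, -3.13, 0.0]
ft_force: [-6.4, 0.8, -0.3]
finger_gap: 1.004
```

```bash
sed -i 's/for n,cams in.*/for n,cams in((("scene",[d]),) if len(sys.argv)>4 else (("top",[c]),("scene",[d]),("both",[c,d]))):/' b.py; python3 b.py 638 7 -0.12 s
```

```text
scene [ 6.37089e+02  5.91500e+00 -1.16000e-01] 0.41 [-120.202  -15.703   -0.   ] drift 119.1
[[566. -81.]
 [589. 107.]
 [708.  93.]
 [686. -95.]] [568.5  16.    4.5] 17.65
```

{"api": "servo_tool", "payload": {
  "targets": [
    [0,0,0,-0.002,0,0,1],
    [0,0,0,-0.002,0,0,1],
    [0,0,0,0,0,0,1]
  ]
}}

```text
time: 18.02
eef_pos: [571.3, 15.5, 4.5]
tool_rot: [-0.183, -3.128, 0.0]
ft_force: [-7.9, 0.7, 2.2]
finger_gap: 0.995
```

{"api": "servo_tool", "payload": {
  "targets": [
    [0,0,0,-0.001,0,0,1],
    [0,0,0,-0.001,0,0,1],
    [0,0,0,0,0,0,1]
  ]
}}

```text
time: 18.4
eef_pos: [571.2, 15.6, 4.5]
tool_rot: [-0.182, -3.124, -0.0]
ft_force: [-12.1, 1.6, 5.8]
finger_gap: 1.0
```

{"api": "servo_tool", "payload": {
  "targets": [
    [0,0,0,-0.001,0,0,1],
    [0,0,0,0,0,0,1]
  ]
}}

```text
time: 18.65
eef_pos: [571.1, 15.6, 4.5]
tool_rot: [-0.182, -3.122, -0.0]
ft_force: [-13.6, 1.4, 7.2]
finger_gap: 1.001
```

{"api": "servo_tool", "payload": {
  "targets": [
    [0,0,0,-0.002,0,0,1],
    [0,0,0,-0.001,0,0,1],
    [0,0,0,0,0,0,1]
  ]
}}

```text
time: 19.02
eef_pos: [570.9, 15.6, 4.5]
tool_rot: [-0.182, -3.117, -0.0]
ft_force: [-19.6, 2.7, 12.4]
finger_gap: 1.003
```

{"api": "servo_tool", "payload": {
  "targets": [
    [0,0,0,0.008,0,0,1],
    [0,0,0,0.01,0,0,1],
    [0,0,0,0.02,0,0,1],
    [0,0,0,0.04,0,0,1],
    [0,0,0,0.05,0,-0.02,1]
  ]
}}

```text
time: 19.65
eef_pos: [455.1, 29.4, 25.0]
tool_rot: [0.184, 3.135, 0.0]
ft_force: [-0.4, 0.5, 0.3]
finger_gap: 1.001
```

{"api": "servo_tool", "payload": {
  "targets": [
    [0,0,0,0,0,-0.05,1],
    [0,0,0,0,0,-0.05,1],
    [0,0,0,0,-0.0,-0.05,1],
    [0,0,0,0,0,0,1]
  ]
}}

```text
time: 20.15
eef_pos: [459.0, 29.4, 180.0]
tool_rot: [0.183, 3.124, 0.001]
ft_force: [-0.0, 0.5, -0.2]
finger_gap: 0.999
```

```bash
python3 b.py 640 7 -0.12 s;python3 b.py 640 7 -0.12
python3 - <<'E'
from h import *
a=cv2.imread('pics/top0.png');c=cv2.cvtColor(read_camera("top")["image"],cv2.COLOR_RGB2BGR)
d=cv2.cvtColor(read_camera("scene")["image"],cv2.COLOR_RGB2BGR)
cv2.imwrite('pics/fin.png',np.vstack([cv2.resize(c[60:260,100:400],None,fx=1.5,fy=1.5),cv2.resize(d[100:300,100:400],None,fx=1.5,fy=1.5)]))
print(cv2.absdiff(a,c)[70:215,125:195].max(2).mean(),cv2.absdiff(a,c)[70:215,322:375].max(2).mean())
E
```

```text
scene [ 6.38739e+02  5.49000e+00 -1.21000e-01] 0.72 [-1.18513e+02 -1.59330e+01 -5.00000e-03] drift 120.7
[[568. -82.]
 [591. 107.]
 [710.  93.]
 [687. -96.]] [455.3  29.5 176.1] 20.25
top [ 6.42292e+02  6.20900e+00 -1.19000e-01] 0.25 [-1.15067e+02 -1.48090e+01 -3.00000e-03] drift 124.3
scene [ 6.38782e+02  5.49200e+00 -1.20000e-01] 0.71 [-1.1847e+02 -1.5927e+01 -4.0000e-03] drift 120.8
both [ 6.41204e+02  5.93900e+00 -1.20000e-01] 0.34 [-1.16117e+02 -1.52030e+01 -4.00000e-03] drift 123.2
[[570. -81.]
 [593. 107.]
 [712.  93.]
 [689. -96.]] [453.6  29.5 174.3] 20.35
2.239704433497537 2.1898503578399477
```

View pics/fin.png

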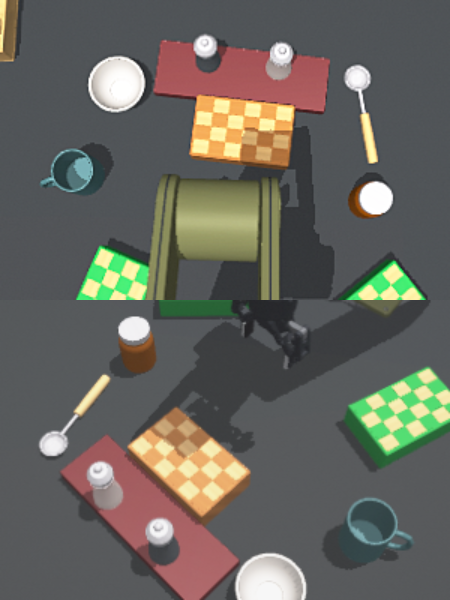

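The final picture shows the orange block's long side against the slab's front edge, around (243,97) in the upper crop. Its ends are well inside the slab's, and the bystanders are where they were. Handing in.

```bash
python3 -c "
from workcell import *
print(close_job())"
```

```text
the job is handed in; nothing more can be done
None
```

I turned the block on the spot, slid it flush against the slab and handed the job in at about 20 s. No verdict was reported.

- **Turning:** I pushed with shut fingertips at alternate corners: far end, near end, far end, then the near side. At each clear check the block's middle was under 26 mm from its start. A few checks with the arm in the way were unreliable, and one poor fit read 55 mm, but the clear look right after it read 25 mm.
- **Facing the slab:** The block reached less than 0.03 rad from parallel while its centre was still 215 mm from the slab's centre. The limit for that stage was 0.2 rad at 125 mm or more.
- **Sliding up:** I pushed it forward with the two opened fingertips until it stopped moving and the force rose from 6 N to about 20 N. Then I backed the arm off.
- **Final pose:** It reads 0.004 rad off parallel and 15 mm off the slab's middle line. The centre's x in the slab frame is -116 mm, where exact contact would be -115 mm.
- **Camera disagreement:** The top camera gave -115 mm and the scene camera -118.5 mm. That is roughly the calibration tolerance and inside the -121 to -108 mm limit.
- **Bystanders:** The before and after pictures show no visible change on either side of the block (mug, bowl, jar, spoon). I checked the mills only by eye.

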